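# Lock the yellow paint box at the artist's desk

## Task

Lock the yellow paint box: hold the key that stands in its lid and turn it back and forth until you find the hidden place where the orange-headed lock pin drops into the lid, then let go of the key. Leave the grey box's key as it is.

Things in the scene. Friction and masses are not known exactly. Their poses are not given: they have to be found in the camera images.
- yellow_box: Yellow steel paint box fixed to the desk, 200 (x) x 170 (y) x 90 mm high, origin under its centre, front to -x. On its lid, on the centre line: the key in a 34 mm lock face, 8 mm high, at x -30 mm; the lock pin in its hole at x +40 mm. Under the lid, unseen, the key turns a plate that holds the pin up.
- yellow_bow (a point): Centre of the yellow box's key bow: an upright black slab 36 mm wide (x), 10 thick (y), 32 high (z up); this point is 34 mm above the lid. It turns about the vertical through this point, friction 0.05 N m, and stays in the lock. The pin drops once the key is turned 13 to 66 degrees from its start one way, or 66 to 13 the other (79 in sum); the key stops 26 degrees beyond.
- yellow_pin: The yellow box's lock pin, upright: steel shank 10 mm thick, orange head 20 mm wide and 8 mm high, 39.5 mm overall, origin at its foot. Held up, its foot is 72.5 mm above the box's underside and the head's top 22 mm above the lid; dropped (locked) it sits 9 mm lower, the head close to the lid, and then keeps the key from turning back. It falls by its own weight.
- grey_bow_end (a point): The +x end of the key bow on the other box, 18 mm sideways from that key's axis, half-way up the bow. That box is grey but otherwise the same as the yellow one, with the same black key and orange-headed pin; it is to be left alone.
Things that resemble listed ones, but are neither listed nor needed, are in the scene too. Leave any purple or white look-alike of the yellow_pin alone.

How it is judged (in metres and radians):
On the way, in this order (a step that is already met when the one before it is completed fails the run):
1. the fingers hold the yellow box's key while its pin is still up (contact force between the fingers and yellow_box above 1 N and z of yellow_pin in the frame of yellow_box above 0.069 m), for 0.1 s.
2. the pin drops with the key held (contact force between the fingers and yellow_box above 1 N and z of yellow_pin in the frame of yellow_box below 0.067 m), for 0.05 s.
At the end, for the whole second after the job is handed in: The yellow box's lock pin stands upright in its hole (within 10 mm of the hole's centre) and has dropped at least 5.5 mm of its 9 mm, and the grey box's key is where it was (the end of its bow within 6 mm) (z of yellow_pin in the frame of yellow_box between 0.058 and 0.067 m and x of yellow_pin in the frame of yellow_box between 0.03 and 0.05 m and y of yellow_pin in the frame of yellow_box between -0.01 and 0.01 m and angle between yellow_pin's own z axis and vertical below 0.2 rad and distance of grey_bow_end from where it was at the start of the episode below 0.006 m); the robot touches nothing.
It fails at once if the grey box's key is turned (the end of its bow moves more than 6 mm) (distance of grey_bow_end from where it was at the start of the episode above 0.006 m).
It also fails if it takes over 48 s, if anything falls off the work surface, if the arm or the gripper's body presses on something with over 40 N, if the wrist force passes 120 N, or if a joint passes its speed limit or range.

## Robot

A 7-joint arm with a two-finger parallel gripper is mounted at the origin on the work surface. World frame = base frame: x ahead of the robot, y to its left, z up, the work surface at z = 0. Lengths are in mm, angles in degrees, forces in N, time in s.
With the tool pointing down it reaches from about 400 to 850 mm from the base axis. Payload 6.9 kg.
Tool frame: the origin (TCP) lies on the front face of the gripper's body, between the roots of the fingers; the fingertips stand 73 mm ahead of it and the grasp point (between the pads) lies 54 mm ahead of it; z points along the fingers, y is the line along which they close (so a half turn about z gives the same grasp; the last joint's range is limited). The gripper opens to 85 mm and grips with 20 to 120 N. Pads are 22 mm wide; open, the fingers measure 114 mm over their backs; the gripper's body (76 mm by 85 mm) begins 54 mm behind the grasp point. The pads swing forward as they close: fully open they stand 13 mm farther back than shut.
Start: joints at [72.909, 29.078, -13.613, 85.955, 7.202, 65.827, -8.869], TCP at [245.543, -574.737, 303.875] pointing down, gripper open.
Joint ranges: [-176.47, 176.47], [-13.61, 117.27], [-81.72, 77.17], [0.22, 143.17], [-87.28, 267.28], [10, 112.55], [-165.47, 165.47]. Speed limits (degrees/s): [136.94, 136.94, 180, 180, 180, 180, 180].

## Interface

Orientations are given as a 3x3 rotation matrix whose columns are the frame's x, y, z axes.
In Python, from rig import observe, camera, finish_job gives the robot as it stands. The module is installed in compiled form; this text tells all that it offers.
- The arm moves only by the tool jog_arm, never from a script. Its argument "steps" is a list of rows, each a list of 5 numbers: the shift along the tool's x, y, z in mm, then the turn about the tool's z in degrees, then the gripper's target within -1 to 1 (shut at 1, half-way at 0, fully open at -1). A call has 1 to 10 rows; each row shifts and turns the commanded pose from where the row before left it, along the tool's axes as they then stand; what a row does not reach is not made up. A row lasts 1/10 s, in which the tool goes at most 50 mm and 8.59 degrees, less where a joint would pass 70% of its speed; a pose out of reach is approached as far as the arm can. A call is refused whole if a number of a shift passes 50 or a number of a turn 8.59, either way. A call with a gripper value outside its range is refused whole. The fingers move at their own pace and stop on an object; the grip force is fixed at half the most. Time passes only in rows, so rows that do not move let the fingers close. It gives the time, the measured TCP pose, the force, the opening and the grip force at its end, in the units of the state.
- observe(): the state, without advancing time (a new reading comes with each control period).
- camera(name): name is "scene" or "top" or "wrist"; returns a dict with "image" (400x640x3 uint8, blue, green, red), "fx", "fy", "cx", "cy" (pixels), "position" and "attitude" of the camera in the world. Camera axes: x right, y down, z forward; pixel columns grow to the right and rows downward; lengths in mm; the calibration is good to about 2 mm. The wrist camera is an equidistant fisheye: a pixel r from the principal point sees the ray r / f radians off the axis. A picture is of the moment at which its call begins. There is no depth.
- finish_job(): hands the job in; it is judged then, once.
The state is a dict: "t": time; "qpos": joint angles; "qd": joint speeds; "effort": joint torques, N m; "eef_pos": TCP position; "eef_rot": TCP orientation; "force": force on the tool from outside, world axes, zero at the start; "wrist_torque": the same for the moment, N m; "gripper_width": opening from 0.0 (shut) to 1.0 (fully open); "gripper_force": force on a finger pad.
Only numpy, scipy, OpenCV 4.12 (cv2) and the standard library are available. Lean on these libraries where they do the work, as an engineer would, in place of code of your own. Each camera call takes 0.05 s, during which the arm holds its last target. There are 200 camera calls.

## Working session

There is one attempt and no reset: what is moved stays moved. The work goes in short steps, Python scripts to look and compute and a tool call to move; the robot and the scene stay as the last step left them, time stands still between calls to the robot, and variables do not carry over. Pictures are saved under pics/ and viewed, at most 10 in all, crops included, and the job is handed in when it is done.

Besides the shell and the picture viewer there is one more tool, called in YAML: its name, and indented under it one key for each argument. jog_arm: Moves the arm, as the interface text tells. Its arguments: {"type":"object","properties":{"steps":{"type":"array","items":{"type":"array","items":{"type":"number"}}}},"required":["steps"]}

```bash
mkdir -p pics; cat > h.py <<'E'
import numpy as np, cv2
from rig import observe, camera, finish_job
def ray(c,u,v):
    d=np.array([(u-c["cx"])/c["fx"],(v-c["cy"])/c["fy"],1.]); d=np.array(c["attitude"])@d
    return np.array(c["position"]),d/np.linalg.norm(d)
def onplane(c,u,v,z):
    p,d=ray(c,u,v); return p+d*(z-p[2])/d[2]
E
python3 - <<'E'
from h import *
for n in("top","scene"):
    c=camera(n); cv2.imwrite(f"pics/{n}0.png",c["image"]); print(n,c["position"],c["attitude"],c["fx"],c["cx"],c["cy"])
s=observe(); print(s["t"],s["eef_pos"],s["eef_rot"])
E
```

```text
top [435.76098187  -6.04348267 901.23125688] [[ 0.10209591 -0.96875244  0.22604231]
 [-0.99476978 -0.09872052  0.02621712]
 [-0.00308288 -0.22753672 -0.97376462]] 377.3154348061343 323.28261282157393 198.26268416900888
scene [1104.961545    187.92050911  596.55037899] [[-0.31637501  0.65439673 -0.68678364]
 [ 0.94853235  0.2076131  -0.23913004]
 [-0.01390064 -0.72709128 -0.68640006]] 370.5023082421625 316.97627423088556 199.27256988089997
0.1 [ 245.35798837 -574.46874643  303.13011381] [[ 9.19582298e-01  3.92896864e-01 -6.71810187e-04]
 [ 3.92897435e-01 -9.19581183e-01  1.43280376e-03]
 [-5.48399041e-05 -1.58153347e-03 -9.99998748e-01]]
```

View pics/top0.png

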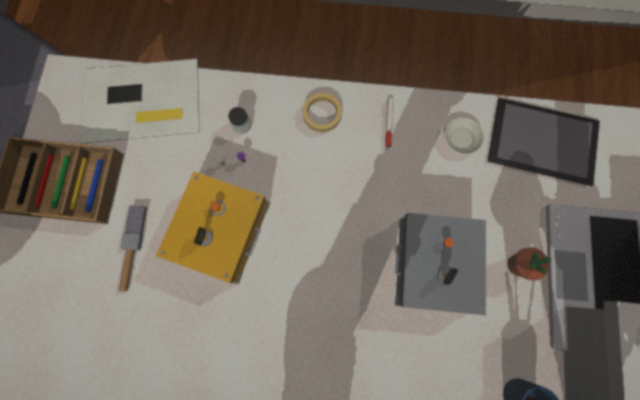

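View pics/scene0.png

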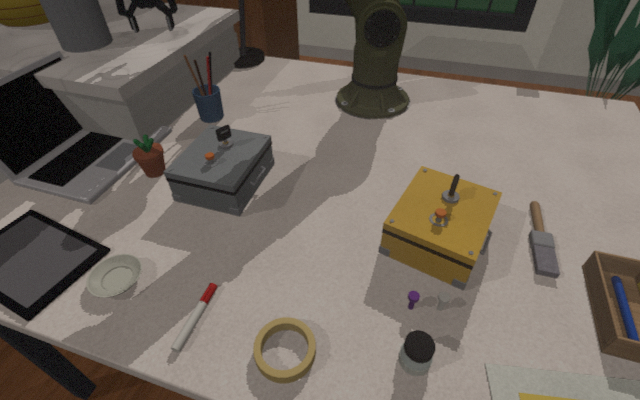

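The top view shows the yellow box at about (213,228), with its black key at (203,236) and orange pin head at (215,206). The purple pin look-alike lies at (240,157), off the box. The grey box is at (445,262), with its key at (450,276), and must stay untouched. In the scene view the yellow key is at (453,187) and its pin at (440,214). The target is the black key on the yellow lid. I'll measure it and confirm it in an enlarged crop.

```bash
python3 - <<'E'
from h import *
def blob(m,x0,y0,x1,y1):
    k=np.zeros_like(m);k[y0:y1,x0:x1]=m[y0:y1,x0:x1]
    n,l,s,ce=cv2.connectedComponentsWithStats(k); i=1+np.argmax(s[1:,4]); return s[i],ce[i],(l==i)
T=camera("top");S=camera("scene")
pts={}
for n,c,b in(("top",T,(160,175,265,280)),("scene",S,(385,165,500,270))):
    h=cv2.cvtColor(c["image"],cv2.COLOR_BGR2HSV)
    o=cv2.inRange(h,(3,170,120),(14,255,255))
    k=cv2.inRange(h,(0,0,0),(180,255,70))
    if n=="scene": kb=(440,165,470,200)
    else: kb=(190,222,218,250)
    pts[n]=[blob(o,*b),blob(k,*kb)]
    for q in pts[n]: print(n,q[0],q[1])
def tri(a,b):
    p,d=ray(T,*a);q,e=ray(S,*b)
    A=np.array([d,-e]).T; t=np.linalg.lstsq(A,q-p,rcond=None)[0]
    x,y=p+d*t[0],q+e*t[1]; return (x+y)/2,np.linalg.norm(x-y)
print("pin",tri(pts["top"][0][1],pts["scene"][0][1]),onplane(T,*pts["top"][0][1],109))
print("key",tri(pts["top"][1][1],pts["scene"][1][1]),onplane(T,*pts["top"][1][1],124))
# lid corner estimates from yellow mask
h=cv2.cvtColor(T["image"],cv2.COLOR_BGR2HSV); m=cv2.inRange(h,(15,150,80),(32,255,255))
s,ce,l=blob(m,150,165,275,290)
r=cv2.minAreaRect(np.argwhere(l)[:,::-1].astype(np.float32)); print(r,[onplane(T,*p,90).round(0) for p in cv2.boxPoints(r)])
a=cv2.resize(T["image"][160:295,150:280],None,fx=4,fy=4,interpolation=2)[:,:400]
b=cv2.resize(S["image"][165:265,400:500],None,fx=4,fy=5.4,interpolation=2)
cv2.imwrite("pics/crop.png",np.hstack([a,b]))
E
```

```text
top [211 202   9   9  60] [215.01666667 205.96666667]
top [195 228  11  16 117] [200.03418803 235.72649573]
scene [436 209  10   7  35] [440.88571429 212.11428571]
scene [449 175  10  21 103] [453.50485437 185.33980583]
pin (array([579.42037288, 245.78110038, 107.47861029]), np.float64(0.7674164532998203)) [579.18330017 244.90135271 109.        ]
key (array([511.468536  , 261.57223487, 120.51661884]), np.float64(0.24442576706372507)) [511.11833349 260.50567822 124.        ]
((210.36862182617188, 225.83779907226562), (79.0650634765625, 93.14869689941406), 21.250505447387695) [array([464., 357.,  90.]), array([663., 321.,  90.]), array([614., 146.,  90.]), array([421., 191.,  90.])]
```

View pics/crop.png

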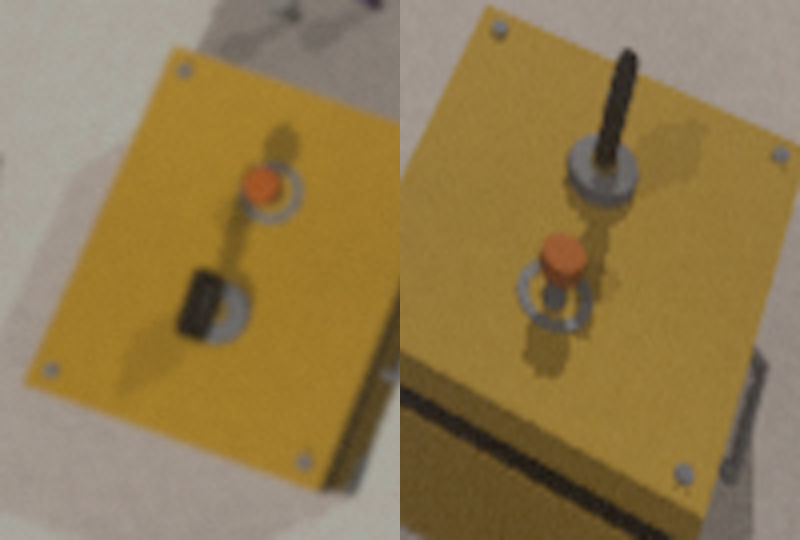

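The crop confirms it: black key on the steel lock face with the orange-headed pin up, both on the yellow lid. Key to pin measures 70 mm, as given. The box yaw is about -13°, with the bow along it. Next I turn the tool and travel over.

jog_arm:
  steps:
    - [0,0,0,7.3,-1]
    - [0,0,0,7.3,-1]
    - [0,0,0,7.3,-1]
    - [0,0,0,7.2,-1]
    - [0,0,0,7.2,-1]
    - [35,0,0,0,-1]
    - [33,0,0,0,-1]
    - [0,-40,0,0,-1]
    - [0,-40,0,0,-1]
    - [0,-40,0,0,-1]

```text
t: 1.2
eef_pos: [339.5, -471.9, 303.1]
eef_rot: [[0.974, -0.228, -0.0], [-0.228, -0.974, 0.001], [-0.001, -0.001, -1.0]]
force: [0.6, 0.4, -0.0]
gripper_width: 1.001
gripper_force: 0.0
```

jog_arm:
  steps:
    - [0,-42,0,0,-1]
    - [0,-42,0,0,-1]
    - [0,-42,0,0,-1]
    - [0,-42,0,0,-1]
    - [0,-42,0,0,-1]
    - [0,-42,0,0,-1]
    - [0,-42,0,0,-1]
    - [0,-42,0,0,-1]
    - [0,-42,0,0,-1]
    - [0,-42,0,0,-1]

```text
t: 2.2
eef_pos: [434.8, -62.7, 304.0]
eef_rot: [[0.974, -0.228, 0.0], [-0.228, -0.974, -0.0], [0.0, 0.0, -1.0]]
force: [1.2, -0.4, 0.1]
gripper_width: 1.005
gripper_force: 0.0
```

jog_arm:
  steps:
    - [0,-42,0,0,-1]
    - [0,-42,0,0,-1]
    - [0,-42,0,0,-1]
    - [0,-42,0,0,-1]
    - [0,-42,0,0,-1]
    - [0,-42,0,0,-1]
    - [0,-42,0,0,-1]
    - [0,0,0,0,-1]
    - [0,0,0,0,-1]

```text
t: 3.1
eef_pos: [501.4, 222.6, 303.4]
eef_rot: [[0.974, -0.226, -0.001], [-0.226, -0.974, -0.0], [-0.001, 0.0, -1.0]]
force: [-0.0, -0.8, -0.3]
gripper_width: 0.999
gripper_force: 0.0
```

jog_arm:
  steps:
    - [1,-40,20,0,-1]
    - [0,0,30,0,-1]
    - [0,0,0,0,-1]
    - [0,0,0,0,-1]

```text
t: 3.5
eef_pos: [511.9, 258.5, 254.0]
eef_rot: [[0.973, -0.23, -0.001], [-0.23, -0.973, -0.002], [-0.001, 0.002, -1.0]]
force: [0.4, -0.5, 1.1]
gripper_width: 0.998
gripper_force: 0.0
```

```bash
python3 - <<'E'
from h import *
c=camera("wrist"); cv2.imwrite("pics/w1.png",c["image"]); s=observe(); print(s["eef_pos"],c["position"],c["attitude"],c["fx"],c["cx"],c["cy"],s["qpos"])
E
```

```text
[512.29386726 258.95096232 254.91108045] [576.41271138 243.48008465 323.1781118 ] [[-0.23078083 -0.93920266 -0.25424119]
 [-0.97300286  0.2234003   0.05794595]
 [ 0.00237457  0.26075022 -0.96540338]] 309.70691628693146 319.2923716270233 199.62912169235747 [ -15.84942591   27.65777573  -20.52877481   97.95592944   11.33446777
   56.42189827 -143.8133728 ]
```

View pics/w1.png

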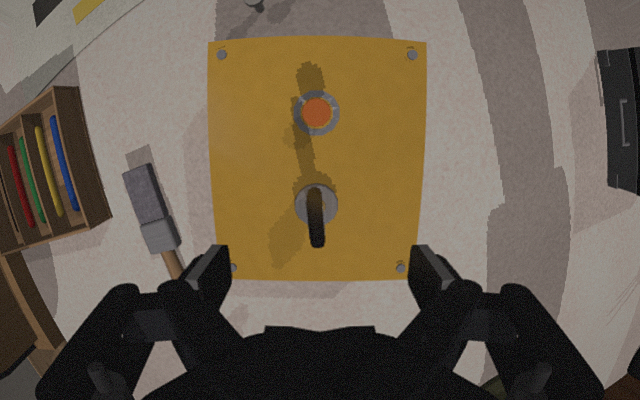

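The key is at (316,217), centred between the fingers and aligned with them. The orange pin is up at (316,113). Joint 7 is near its end at -144°, so I make a half turn to gain room both ways, then descend.

jog_arm:
  steps:
    - [0,0,0,-8.5,-1]
    - [0,0,0,-8.5,-1]
    - [0,0,0,-8.5,-1]
    - [0,0,0,-8.5,-1]
    - [0,0,0,-8.5,-1]
    - [0,0,0,-8.5,-1]
    - [0,0,0,-8.5,-1]
    - [0,0,0,-8.5,-1]
    - [0,0,0,-8.5,-1]
    - [0,0,0,-8.5,-1]

```text
t: 4.55
eef_pos: [512.7, 259.3, 255.8]
eef_rot: [[0.308, 0.951, 0.003], [0.951, -0.308, -0.0], [0.0, 0.003, -1.0]]
force: [1.0, -0.3, 0.9]
gripper_width: 1.002
gripper_force: 0.0
```

jog_arm:
  steps:
    - [0,0,0,-8.5,-1]
    - [0,0,0,-8.5,-1]
    - [0,0,0,-8.5,-1]
    - [0,0,0,-8.5,-1]
    - [0,0,0,-8.5,-1]
    - [0,0,0,-8.5,-1]
    - [0,0,0,-8.5,-1]
    - [0,0,0,-8.5,-1]
    - [0,0,0,-8.5,-1]
    - [0,0,0,-8.5,-1]

```text
t: 5.55
eef_pos: [512.8, 259.2, 255.5]
eef_rot: [[-0.921, 0.39, 0.003], [0.39, 0.921, -0.001], [-0.003, -0.0, -1.0]]
force: [0.9, 0.6, -0.2]
gripper_width: 0.998
gripper_force: 0.0
```

jog_arm:
  steps:
    - [0,0,0,-8.5,-1]
    - [0,0,0,-1.5,-1]
    - [0,0,0,0,-1]
    - [0,0,0,0,-1]
    - [0,0,0,0,-1]

```text
t: 6.05
eef_pos: [511.9, 260.4, 254.3]
eef_rot: [[-0.973, 0.23, 0.001], [0.23, 0.973, -0.0], [-0.001, -0.0, -1.0]]
force: [0.2, -0.4, -0.4]
gripper_width: 1.001
gripper_force: 0.0
```

```bash
python3 - <<'E'
from h import *
s=observe(); print(s["t"],s["eef_pos"],s["eef_rot"].tolist(),s["qpos"])
E
```

```text
6.05 [511.89260964 260.40279269 254.2851141 ] [[-0.9731604338466014, 0.2301264588722405, 0.0007634935607119886], [0.23012620050546304, 0.9731607073355789, -0.0004117511808624291], [-0.0008377567747769763, -0.0002250000855678174, -0.9999996237692031]] [  9.57575691  41.18909398 -69.27785438  97.66215968  40.80551352
  70.66077496   7.01025838]
```

jog_arm:
  steps:
    - [0,1,20,0,-1]
    - [0,0,20,0,-1]
    - [0,0,20,0,-1]
    - [0,0,13,0,-1]
    - [0,0,0,0,-1]
    - [0,0,0,0,0.5]
    - [0,0,0,0,0.8]
    - [0,0,0,0,1]
    - [0,0,0,0,1]
    - [0,0,0,0,1]

```text
t: 7.05
eef_pos: [512.1, 261.5, 181.3]
eef_rot: [[-0.974, 0.228, 0.0], [0.228, 0.974, 0.0], [-0.0, 0.0, -1.0]]
force: [-0.6, -2.9, 1.9]
gripper_width: 0.146
gripper_force: 3.2
```

jog_arm:
  steps:
    - [0,0,0,0,1]
    - [0,0,0,0,1]
    - [0,0,0,0,1]
    - [0,0,0,0,1]
    - [0,0,0,0,1]

```text
t: 7.55
eef_pos: [512.0, 261.2, 181.3]
eef_rot: [[-0.974, 0.228, 0.0], [0.228, 0.974, -0.001], [-0.0, -0.001, -1.0]]
force: [-1.0, -3.2, 6.1]
gripper_width: 0.108
gripper_force: 59.3
```

Key held (opening about 9 mm, 59 N). Now I turn in small steps.

```bash
cat > pin.py <<'E'
from h import *
for n,b in(("top",(205,196,225,216)),("scene",(428,200,454,228))):
    c=camera(n);h=cv2.cvtColor(c["image"],cv2.COLOR_BGR2HSV)[b[1]:b[3],b[0]:b[2]]
    m=cv2.inRange(h,(3,150,60),(14,255,255)); p=np.argwhere(m)
    print(n,len(p),(p.mean(0)[::-1]+b[:2]).round(2) if len(p) else None)
s=observe(); R=s["eef_rot"]; print(s["t"],"yaw",np.degrees(np.arctan2(R[1][0],R[0][0])).round(2),"F",np.round(s["force"],1),"M",np.round(s["wrist_torque"],2),"j",np.round(s["qpos"],0),s["gripper_force"])
E
python3 pin.py
```

```text
top 0 None
scene 82 [439.99 212.52]
7.65 yaw 166.82 F [-1.3 -3.4  6.1] M [-0.66  0.32  0.01] j [  7.  46. -65. 103.  46.  64.   3.] 59.32273864746094
```

jog_arm:
  steps:
    - [0,0,0,3,1]
    - [0,0,0,3,1]
    - [0,0,0,3,1]
    - [0,0,0,3,1]
    - [0,0,0,3,1]
    - [0,0,0,0,1]

```text
t: 8.25
eef_pos: [512.0, 261.3, 181.3]
eef_rot: [[-0.881, 0.473, 0.0], [0.473, 0.881, -0.001], [-0.001, -0.001, -1.0]]
force: [-1.6, -3.6, 5.5]
gripper_width: 0.104
gripper_force: 59.4
```

```bash
python3 pin.py
```

```text
top 0 None
scene 84 [439.96 212.61]
8.35 yaw 151.9 F [-1.9 -2.8  6.3] M [-0.75  0.36 -0.1 ] j [  6.  44. -62. 103.  44.  62. -10.] 59.46946978569031
```

jog_arm:
  steps:
    - [0,0,0,3,1]
    - [0,0,0,3,1]
    - [0,0,0,3,1]
    - [0,0,0,3,1]
    - [0,0,0,0,1]

```text
t: 8.85
eef_pos: [512.0, 261.3, 181.3]
eef_rot: [[-0.764, 0.645, 0.0], [0.645, 0.764, -0.001], [-0.001, -0.0, -1.0]]
force: [-1.9, -3.5, 6.5]
gripper_width: 0.11
gripper_force: 59.4
```

```bash
python3 pin.py
```

```text
top 9 [215.78 203.33]
scene 82 [439.91 212.59]
8.95 yaw 139.91 F [-1.5 -2.5  6.3] M [-0.66  0.28 -0.08] j [  5.  42. -59. 103.  42.  60. -20.] 59.4381844997406
```

jog_arm:
  steps:
    - [0,0,0,3,1]
    - [0,0,0,3,1]
    - [0,0,0,3,1]
    - [0,0,0,3,1]
    - [0,0,0,0,1]

```text
t: 9.45
eef_pos: [512.1, 261.4, 181.3]
eef_rot: [[-0.613, 0.79, 0.001], [0.79, 0.613, -0.001], [-0.001, 0.0, -1.0]]
force: [-1.0, -2.2, 5.6]
gripper_width: 0.111
gripper_force: 59.4
```

```bash
python3 pin.py
```

```text
top 43 [215.   205.05]
scene 81 [439.91 212.67]
9.55 yaw 127.93 F [-2.7 -3.1  6.6] M [-0.67  0.24 -0.01] j [  3.  41. -56. 103.  40.  58. -30.] 59.4220232963562
```

jog_arm:
  steps:
    - [0,0,0,3,1]
    - [0,0,0,3,1]
    - [0,0,0,3,1]
    - [0,0,0,3,1]
    - [0,0,0,0,1]

```text
t: 10.05
eef_pos: [512.2, 261.4, 181.3]
eef_rot: [[-0.436, 0.9, 0.001], [0.9, 0.436, -0.001], [-0.001, 0.0, -1.0]]
force: [-1.9, -1.5, 6.0]
gripper_width: 0.109
gripper_force: 59.3
```

```bash
python3 pin.py
```

```text
top 62 [215.16 206.32]
scene 80 [440.02 212.78]
10.15 yaw 115.93 F [-1.2 -2.7  6.3] M [-0.6   0.18 -0.09] j [  2.  40. -53. 103.  38.  57. -40.] 59.38361406326294
```

jog_arm:
  steps:
    - [0,0,0,3,1]
    - [0,0,0,3,1]
    - [0,0,0,3,1]
    - [0,0,0,3,1]
    - [0,0,0,0,1]

```text
t: 10.65
eef_pos: [512.2, 261.4, 181.3]
eef_rot: [[-0.239, 0.971, 0.001], [0.971, 0.239, -0.0], [-0.001, 0.001, -1.0]]
force: [-0.4, -3.1, 6.1]
gripper_width: 0.108
gripper_force: 59.4
```

```bash
python3 pin.py
```

```text
top 53 [216.55 207.36]
scene 78 [438.82 215.95]
10.75 yaw 103.95 F [-0.4 -2.7  6.6] M [-0.68  0.11 -0.08] j [  0.  39. -49. 103.  35.  55. -50.] 59.39553916454315
```

The pin dropped: the head fell 3.2 px in the scene view, matching 9 mm, while the key was held. Now I release and lift.

jog_arm:
  steps:
    - [0,0,0,0,1]
    - [0,0,0,0,0.3]
    - [0,0,0,0,0.1]
    - [0,0,0,0,0.1]
    - [0,0,0,0,0.1]
    - [0,0,-15,0,0.1]
    - [0,0,-30,0,0.1]
    - [0,0,-40,0,0.1]
    - [0,0,-40,0,0.1]
    - [0,0,0,0,0.1]

```text
t: 11.75
eef_pos: [512.8, 263.9, 312.4]
eef_rot: [[-0.24, 0.971, 0.008], [0.971, 0.24, 0.005], [0.003, 0.009, -1.0]]
force: [0.1, 0.3, -0.9]
gripper_width: 0.449
gripper_force: 0.0
```

```bash
python3 pin.py; python3 - <<'E'
from h import *
a=cv2.resize(camera("scene")["image"][160:270,380:510],None,fx=4,fy=4,interpolation=2);cv2.imwrite("pics/end.png",a)
E
```

```text
top 62 [216.35 207.19]
scene 82 [438.94 215.83]
11.85 yaw 103.84 F [-0.4 -0.3  0.1] M [-0.03  0.01 -0.05] j [  4.  32. -55.  93.  27.  69. -43.] 0.0
```

View pics/end.png

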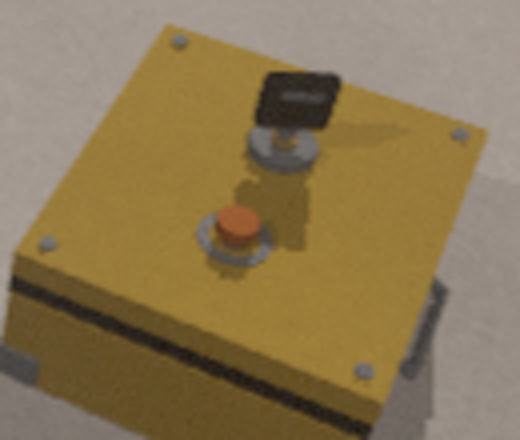

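The crop shows the orange head sitting low in its ring at (238,226), the key turned at (297,100), and the gripper clear.

```bash
python3 -c "
from rig import finish_job; print(finish_job())"
```

```text
the job is handed in; nothing more can be done
None
```

The yellow box is locked: its pin dropped when the held key had turned 51–63° from its start, the key is released with the gripper clear, the grey box's key was not touched, and the job is handed in (no verdict was returned).

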